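# Post the spent slim ink cartridge through the sprung flap

## Robot

A 6-joint arm with a two-finger parallel gripper is mounted at the origin on the work surface. World frame = base frame: x ahead of the robot, y to its left, z up, the work surface at z = 0. Lengths are in m, angles in rad, forces in N, time in s.
With the tool pointing down it reaches from about 0.225 to 0.875 m from the base axis. Payload 3.4 kg.
Tool frame: the origin (TCP) lies midway between the tips of the shut fingers; the grasp point (between the pads) lies 19 mm behind it (manip.pinch_z is the distance from the TCP to the grasp point, in m); z points along the fingers, y is the line along which they close (so a half turn about z gives the same grasp; the last joint's range is limited). The gripper opens to 85 mm and grips with 20 to 120 N. Pads are 22 mm wide; open, the fingers measure 114 mm over their backs; the gripper's body (76 mm by 85 mm) begins 54 mm behind the grasp point. The pads swing forward as they close: fully open they stand 13 mm farther back than shut.
Start: joints at [-1.323, 0.276, 1.505, -0, 1.361, -0.121], TCP at [0.207, -0.536, 0.231] pointing down, gripper open.
Joint ranges: [-2.89, 2.89], [-0.75, 2.08], [0.22, 2.7], [-1.18, 4.32], [0.11, 2.71], [-2.7, 2.7]. Speed limits (rad/s): [2.57, 2.57, 3.14, 3.14, 3.14, 3.14].

## Interface

Orientations are given as a unit quaternion [w, x, y, z].
In Python, from rig import manip gives the robot as it stands.
- The arm moves only by the tool carry_out, never from a script. Its arguments are lists of equal length, an entry for each row: "delta_pos": the shift along the tool's x, y, z scaled (see below), a list of three; "turn": the turn, a rotation vector about the tool's x, y, z scaled (see below), a list of three; "claw": the closure, from -1 (fully open) to 1 (shut). A call has 1 to 12 rows; each row is the pose to reach, as a shift and turn from the pose commanded when the call began, along the tool's axes at that moment; what a row does not reach only later rows make up. The controller multiplies each number of a shift by 400 mm and each number of a turn by 30 degrees. A row lasts 1/10 s, in which the tool goes at most 50 mm and 8.59 degrees, less where a joint would pass 70% of its speed; a pose out of reach is approached as far as the arm can. A call with a number of a shift or a turn outside -1 to 1 is refused whole. A call with a gripper value outside its range is refused whole. The fingers move at their own pace and stop on an object; "force" is the grip in N (left out, the last holds). Time passes only in rows, so rows that repeat a pose let the fingers close. It gives the time, the measured TCP pose, the force, the opening and the grip force at its end, in the units of the state.
- manip.get_state(): the state, without advancing time (a new reading comes with each control period).
- manip.get_image(name): name is "side" or "top" or "wrist"; returns a dict with "image" (480x640x3 uint8, red, green, blue), "z_map" (480x640 float32, m along the optical axis (not along the pixel's ray), 0 where there is no reading), "fx", "fy", "cx", "cy" (pixels), "world_to_cam" (4x4, takes a point from world to camera coordinates). Camera axes: x right, y down, z forward; pixel columns grow to the right and rows downward; lengths in m; the calibration is good to about 2 mm. A picture is of the moment at which its call begins.
- manip.sign_off(): hands the job in; it is judged then, once.
Trained networks look in the newest picture that a camera, given by its name, has taken for a name from the list of things; names that differ only in an ending like _2 or _b are one class to them, and where a whole thing is asked for, a point or a joint stands for the part that bears it (a point fixed in the world has none). Each returns a list of dicts, best first, with "score" (0 to 1); they miss things now and then, are a little off and sometimes report something else, mostly with a low value. They report only what shows in the picture. A call takes as long as a camera call. They do not tell look-alikes from the thing itself.
- manip.spot_in(camera, query): "point" ([x, y, z] in m, in world coordinates, good to about 4 mm: the middle of the surface that is visible of it).
- manip.place_of(camera, query): "point" ([x, y, z] in m, in world coordinates, good to about 4 mm: a listed point, or the origin of a listed thing).
The state is a dict: "clock": time; "qpos": joint angles; "qd": joint speeds; "effort": joint torques, N m; "position": TCP position; "ee_rot": TCP orientation; "contact_force": force on the tool from outside, world axes, zero at the start; "moment": the same for the moment, N m; "width": finger opening in m; "gripper_force": force on a finger pad.
Only numpy, scipy, OpenCV 4.12 (cv2) and the standard library are available. Lean on these libraries where they do the work, as an engineer would, in place of code of your own. Each camera call takes 0.05 s, during which the arm holds its last target. There are 200 camera calls.

## Task

The slim ink cartridge is spent: pick it up and push it down through the swing flap in the lid of the grey collection box, keeping hold of it until it has pushed the flap well open rather than dropping it onto the flap. It must end up inside the box with the flap shut again behind it. Leave the wide cartridge, which is still good, standing where it is.

Things in the scene. Friction and masses are not known exactly. Their poses are not given: they have to be found in the camera images.
- slim: Slim, spent ink cartridge: upright black plastic block, paper labels on top and broad faces, loose, about 0.13 kg. 64 mm along its x, 24 mm along its y, 90 mm high. Origin: centre of its underside. Grip it across the 24 mm near the top (fingertips at most 35 mm below its top): then over half of it can enter the box with the fingers still above the lid, and once let go it falls past the flap.
- wide: The wide, still good ink cartridge: same look, same length (64 mm along x) and height (90 mm) as the slim one, but 46 mm thick along its y. Loose, about 0.26 kg, standing upright on the table; origin at the centre of its underside. To be left alone.
- collector: Grey box fixed to the table: 200 mm along its x, 160 along y, 185 high. Origin: centre of its underside. In the middle of its flat lid is a mouth, 110 mm along x by 70 along y, filled by a level black flap (top 2 mm below the lid's). The flap hinges on the mouth's +y edge (steel pin) and swings down inside. The cartridge goes in mid-mouth, foot first, its 64 mm side along the box's x, either way round.
- flap (a joint): The flap's angle in rad: 0 shut and level, growing as it swings down into the box, 1.5 hanging fully open. A light spring holds it shut and closes it again; a downward push of about 1 N opens it.
Not all that is in view belongs to the job. What is shaped like the slim but purple is not meant.

How it is judged:
On the way:
1. the slim cartridge, still held by the fingers with its foot inside the mouth, has pushed the flap at least 0.5 rad open (value of joint flap above 0.5 rad and contact force between the fingers and slim above 0.5 N and z of slim in the frame of collector below 0.175 m and horizontal distance between slim and collector below 0.06 m), for 0.1 s.
At the end, for the whole second after the job is handed in: The slim cartridge lies at rest inside the collection box (any way up), the flap is shut again (within 0.1 rad), and the wide cartridge stands upright (within 0.2 rad) within 30 mm of where it was (x of slim in the frame of collector between -0.1 and 0.1 m and y of slim in the frame of collector between -0.08 and 0.08 m and z of slim in the frame of collector between -0.005 and 0.14 m and value of joint flap below 0.1 rad and linear speed of slim below 0.03 m/s and distance of wide from where it was at the start of the episode below 0.03 m and angle between wide's own z axis and vertical below 0.2 rad); the robot touches nothing.
It fails at once if the wide cartridge is knocked over or moved more than 30 mm (distance of wide from where it was at the start of the episode above 0.03 m or angle between wide's own z axis and vertical above 0.5 rad).
It also fails if it takes over 40 s, if anything falls off the work surface, if the arm or the gripper's body presses on something with over 40 N, if the wrist force passes 120 N, or if a joint passes its speed limit or range.

## Working session

There is one attempt and no reset: what is moved stays moved. The work goes in short steps, Python scripts to look and compute and a tool call to move; the robot and the scene stay as the last step left them, time stands still between calls to the robot, and variables do not carry over. Pictures are saved under pics/ and viewed, at most 10 in all, crops included, and the job is handed in when it is done.

Besides the shell and the picture viewer there is one more tool, called after "Call:" in YAML: its name, and indented under it one key for each argument. carry_out: Moves the arm, as the interface text tells. Shifts and turns lie within -1 to 1; 1 stands for 400 mm of shift or 30 degrees of turn. Its arguments: {"type":"object","properties":{"delta_pos":{"type":"array","items":{"type":"array","items":{"type":"number","minimum":-1,"maximum":1}}},"turn":{"type":"array","items":{"type":"array","items":{"type":"number","minimum":-1,"maximum":1}}},"claw":{"type":"array","items":{"type":"number"}},"force":{"type":"number"}},"required":["delta_pos","turn","claw"]}

```bash
ls; mkdir -p pics; python3 - <<'E'
from rig import manip
import cv2,numpy as np
ims=[]
for c in ("top","side"):
    d=manip.get_image(c); ims.append(d["image"]); np.savez(f"pics/{c}0.npz",**d)
    cv2.imwrite(f"pics/{c}0.png",d["image"][:,:,::-1])
    for n in ("slim","wide","collector"):
        print(c,n,[(np.round(r["point"],3),round(r["score"],2)) for r in manip.place_of(c,n)][:4])
s=manip.get_state();print(s["position"],s["ee_rot"],s["width"],manip.pinch_z)
E
```

```text
pics
top slim [(array([ 0.438, -0.143,  0.001]), 0.85), (array([ 0.544, -0.149,  0.   ]), 0.73), (array([ 0.583, -0.254, -0.001]), 0.69)]
top wide [(array([ 0.506, -0.372, -0.003]), 0.79)]
top collector []
side slim [(array([ 0.545, -0.143,  0.002]), 0.74), (array([ 0.581, -0.253, -0.001]), 0.71), (array([ 0.436, -0.148, -0.001]), 0.66)]
side wide [(array([ 0.5  , -0.373,  0.003]), 0.91), (array([ 0.543, -0.142,  0.001]), 0.23)]
side collector [(array([ 0.528,  0.236, -0.003]), 0.82), (array([ 0.503, -0.372,  0.002]), 0.48)]
[ 0.20726067 -0.53628165  0.23118896] [-1.17935901e-04  9.83044749e-01  1.83365774e-01 -2.38528848e-05] 0.08555834104511288 0.0187
```

View pics/top0.png

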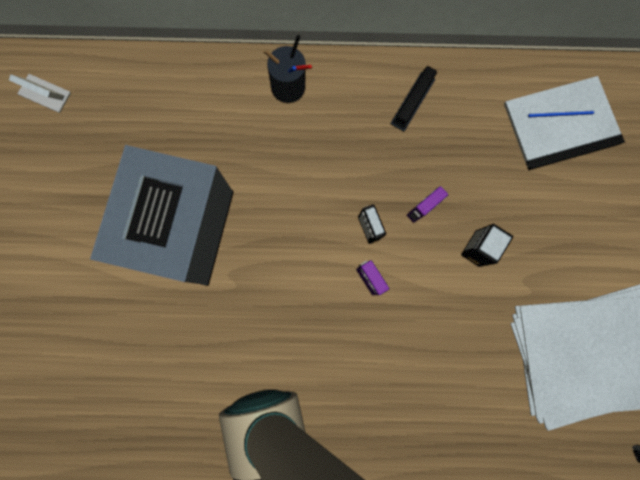

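View pics/side0.png

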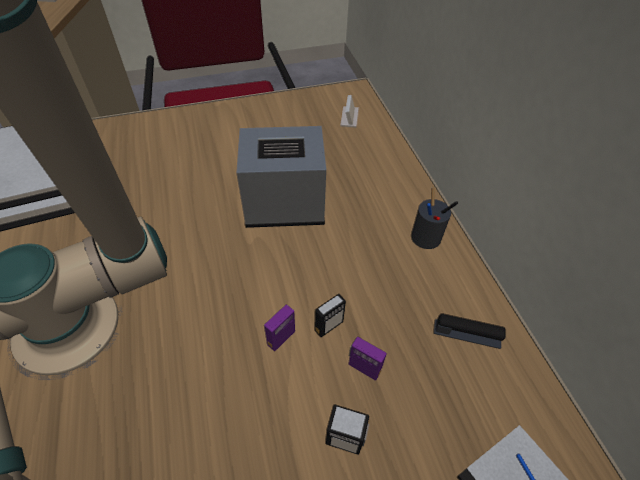

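The top view shows the slim cartridge (white label) at about px (372,222), with purple look-alikes at (373,277) and (428,204), the wide one at (487,245), and the box mouth at (154,211). I'll measure yaws from the depth and zoom in on the mouth.

```bash
cat > h.py <<'E'
import numpy as np,cv2
def cloud(d):
    v,u=np.mgrid[:480,:640]; z=d["z_map"]
    p=np.stack([(u-d["cx"])/d["fx"]*z,(v-d["cy"])/d["fy"]*z,z],-1)
    T=np.linalg.inv(d["world_to_cam"]); w=p@T[:3,:3].T+T[:3,3]; w[z==0]=np.nan
    return w
def rect(w,c,r,z0,z1):
    m=(np.hypot(w[...,0]-c[0],w[...,1]-c[1])<r)&(w[...,2]>z0)&(w[...,2]<z1)
    p=w[m]; R=cv2.minAreaRect((p[:,:2]*1000).astype(np.float32))
    B=cv2.boxPoints(R); e=[B[1]-B[0],B[2]-B[1]]; l=max(e,key=np.linalg.norm)
    return len(p),np.round(R[0],1),np.round(R[1],1),"long-axis yaw",round(np.degrees(np.arctan2(l[1],l[0]))%180,1),"ztop",round(np.median(p[:,2]),4)
E
python3 - <<'E'
from h import *
for c in ("top","side"):
    d=dict(np.load(f"pics/{c}0.npz")); w=cloud(d)
    print(c)
    print(" slim",rect(w,(.545,-.145),.045,.082,.1))
    print(" purple",rect(w,(.437,-.145),.045,.082,.1))
    print(" purple2",rect(w,(.582,-.253),.045,.082,.1))
    print(" wide",rect(w,(.503,-.372),.06,.082,.1))
    print(" box",rect(w,(.528,.236),.16,.178,.195))
    im=d["image"]; x=im[135:295,85:240] if c=="top" else im[115:235,220:340]
    # mouth: dark pixels at lid height
    m=(im.max(2)<70)&(abs(w[...,2]-.184)<.006)&(np.hypot(w[...,0]-.528,w[...,1]-.236)<.08)
    print(" mouth",rect(np.where(m[...,None],w,np.nan),(.528,.236),.1,.17,.2))
    cv2.imwrite(f"pics/{c}_z.png",cv2.resize(x,None,fx=3.5,fy=3.5,interpolation=2)[:,:,::-1])
a,b=cv2.imread("pics/top_z.png"),cv2.imread("pics/side_z.png")
h=min(len(a),len(b)); x=np.hstack([a[:h],b[:h]]); x=cv2.resize(np.hstack([cv2.resize(a,(390,403)),cv2.resize(b,(403,403))]),None,fx=1,fy=1); cv2.imwrite("pics/z.png",x)
E
```

```text
top
 slim (450, array([ 541.5, -144.8]), array([64., 25.]), 'long-axis yaw', np.float32(22.1), 'ztop', np.float64(0.0902))
 purple (473, array([ 436.7, -145.4]), array([63.9, 24.6]), 'long-axis yaw', np.float32(32.3), 'ztop', np.float64(0.0902))
 purple2 (439, array([ 583.5, -254.5]), array([24.8, 65.4]), 'long-axis yaw', np.float32(131.7), 'ztop', np.float64(0.0903))
 wide (883, array([ 504.5, -368.3]), array([46.8, 64.6]), 'long-axis yaw', np.float32(147.8), 'ztop', np.float64(0.0903))
 box (11472, array([533.4, 235.5]), array([161.8, 200.3]), 'long-axis yaw', np.float32(167.7), 'ztop', np.float64(0.185))
 mouth (2083, array([528.4, 213.2]), array([115. , 106.1]), 'long-axis yaw', np.float32(77.7), 'ztop', np.float64(0.1834))
side
 slim (387, array([ 543.1, -144.5]), array([64.6, 24.8]), 'long-axis yaw', np.float32(22.9), 'ztop', np.float64(0.0917))
 purple (412, array([ 438.4, -145.6]), array([64.1, 25.4]), 'long-axis yaw', np.float32(31.7), 'ztop', np.float64(0.0915))
 purple2 (469, array([ 584.3, -253.7]), array([25.1, 64. ]), 'long-axis yaw', np.float32(132.1), 'ztop', np.float64(0.0915))
 wide (1121, array([ 506. , -368.4]), array([47. , 63.9]), 'long-axis yaw', np.float32(147.3), 'ztop', np.float64(0.0917))
 box (4037, array([534. , 236.8]), array([166.8, 200.4]), 'long-axis yaw', np.float32(167.9), 'ztop', np.float64(0.1868))
 mouth (770, array([529.3, 214.8]), array([118.3, 106.2]), 'long-axis yaw', np.float32(78.4), 'ztop', np.float64(0.1854))
```

View pics/z.png

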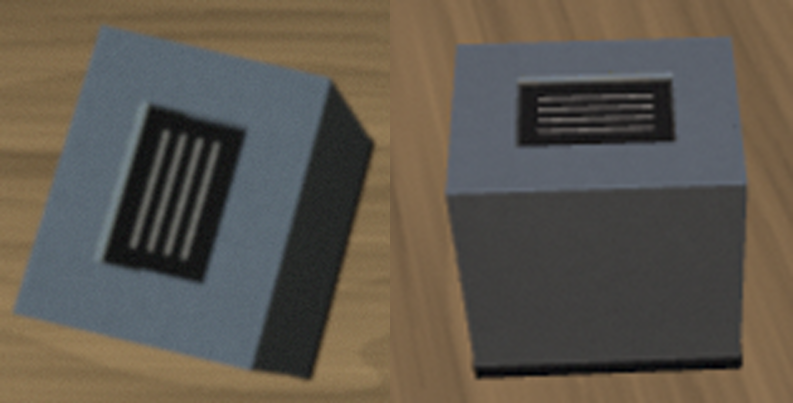

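The slim cartridge is centred at (0.542, -0.145) with its long axis at 22.4° yaw. The box is at (0.534, 0.236) with yaw -12.2°, and its pin is on the far (+y) edge of the mouth. The tool's x axis is at 21.1° yaw, so it is almost aligned for the grasp.

Call:
carry_out:
  delta_pos:
    - [0.9,-0.49,0.1]
    - [0.9,-0.49,0.1]
    - [0.9,-0.49,0.1]
    - [0.9,-0.49,0.1]
    - [0.9,-0.49,0.1]
    - [0.9,-0.49,0.1]
    - [0.9,-0.49,0.1]
    - [0.9,-0.49,0.1]
    - [0.9,-0.49,0.1]
    - [0.9,-0.49,0.1]
    - [0.9,-0.49,0.1]
    - [0.9,-0.49,0.1]
  turn:
    - [0,0,-0.043]
    - [0,0,-0.043]
    - [0,0,-0.043]
    - [0,0,-0.043]
    - [0,0,-0.043]
    - [0,0,-0.043]
    - [0,0,-0.043]
    - [0,0,-0.043]
    - [0,0,-0.043]
    - [0,0,-0.043]
    - [0,0,-0.043]
    - [0,0,-0.043]
  claw: [-1,-1,-1,-1,-1,-1,-1,-1,-1,-1,-1,-1]
  force: 40

```text
clock: 1.6
position: [0.4716, -0.2252, 0.1915]
ee_rot: [0.0, 0.981, 0.194, -0.0]
contact_force: [-1.0, -0.3, -0.0]
width: 0.0853
gripper_force: 0.0
```

```bash
cat >> h.py <<'E'
from scipy.spatial.transform import Rotation as Ro
def plan(s,p,yaw):
    R=Ro.from_quat(s["ee_rot"],scalar_first=True)
    T=Ro.from_euler("z",yaw,degrees=True)*Ro.from_quat([1,0,0,0])
    print("at",np.round(s["position"],4),"shift",np.round(R.inv().apply(np.array(p)-s["position"])/.4,4),"turn",np.round(np.degrees((R.inv()*T).as_rotvec())/30,4),"w",round(s["width"],4),"gf",round(s["gripper_force"],1),"F",np.round(s["contact_force"],1),"t",round(s["clock"],2))
E
python3 - <<'E'
from h import *; from rig import manip
plan(manip.get_state(),(.542,-.1447,.14),22.4)
E
```

```text
at [ 0.4716 -0.2252  0.1915] shift [ 0.2393 -0.1194  0.1285] turn [ 0.0013  0.0011 -0.0027] w 0.0853 gf 0.0 F [-1.  -0.3 -0. ] t 1.6
```

Call:
carry_out:
  delta_pos:
    - [0.24,-0.12,0.0]
    - [0.24,-0.12,0.0]
    - [0.24,-0.12,0.12]
    - [0.24,-0.12,0.12]
    - [0.24,-0.12,0.12]
  turn:
    - [0,0,0]
    - [0,0,0]
    - [0,0,0]
    - [0,0,0]
    - [0,0,0]
  claw: [-1,-1,-1,-1,-1]

```text
clock: 2.1
position: [0.5417, -0.144, 0.1429]
ee_rot: [-0.0, 0.981, 0.194, -0.001]
contact_force: [0.2, -0.4, 0.5]
width: 0.0852
gripper_force: 0.0
```

```bash
python3 - <<'E'
from h import *; from rig import manip
d=manip.get_image("wrist"); w=cloud(d); r=rect(w,(.542,-.1447),.045,.082,.1); print(r)
cv2.imwrite("pics/w1.png",d["image"][:,:,::-1])
plan(manip.get_state(),(r[1][0]/1e3,r[1][1]/1e3,.06),r[4])
plan(manip.get_state(),(.542,-.1447,.06),22.4)
E
```

```text
(4073, array([ 542.8, -145.6]), array([64. , 24.9]), 'long-axis yaw', np.float32(22.4), 'ztop', np.float64(0.0894))
at [ 0.5426 -0.1445  0.1442] shift [-0.0006  0.0024  0.2105] turn [ 0.0021 -0.     -0.003 ] w 0.0855 gf 0.0 F [-0.2 -1.2  1. ] t 2.15
at [ 0.5426 -0.1445  0.1442] shift [-0.0016 -0.0005  0.2105] turn [ 0.0021 -0.     -0.003 ] w 0.0855 gf 0.0 F [-0.2 -1.2  1. ] t 2.15
```

View pics/w1.png

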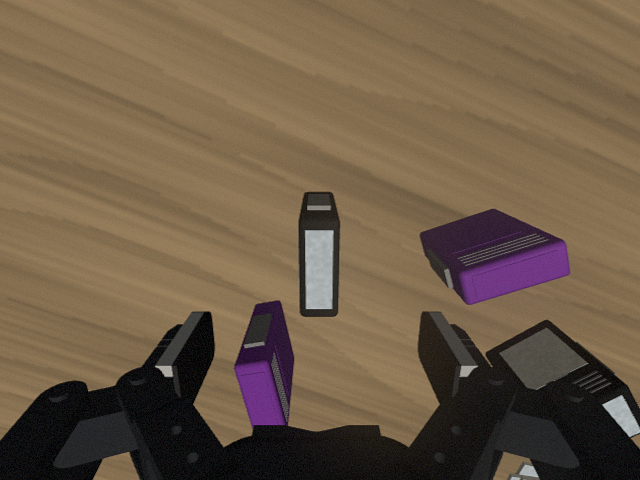

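The wrist view shows the slim cartridge centred between the fingers at px (319,270), with purple neighbours clear at (265,365) and (495,255). I'll go down and grip.

Call:
carry_out:
  delta_pos:
    - [0,0.002,0.1]
    - [0,0.002,0.2]
    - [0,0.002,0.21]
    - [0,0.002,0.21]
    - [0,0.002,0.21]
    - [0,0.002,0.21]
    - [0,0.002,0.21]
    - [0,0.002,0.21]
    - [0,0.002,0.21]
    - [0,0.002,0.21]
    - [0,0.002,0.21]
  turn:
    - [0,0,0]
    - [0,0,0]
    - [0,0,0]
    - [0,0,0]
    - [0,0,0]
    - [0,0,0]
    - [0,0,0]
    - [0,0,0]
    - [0,0,0]
    - [0,0,0]
    - [0,0,0]
  claw: [-1,-1,-1,-1,1,1,1,1,1,1,1]
  force: 40

```text
clock: 3.25
position: [0.5439, -0.1439, 0.0603]
ee_rot: [0.001, 0.981, 0.195, 0.001]
contact_force: [-0.2, -1.0, 5.9]
width: 0.0236
gripper_force: 40.5
```

Call:
carry_out:
  delta_pos:
    - [0,0,-0.06]
    - [0,0,-0.16]
    - [0,0,-0.28]
    - [0,0,-0.4]
    - [0,0,-0.52]
    - [0,0,-0.65]
    - [0,0,-0.65]
    - [0,0,-0.65]
  turn:
    - [0,0,0]
    - [0,0,0]
    - [0,0,0]
    - [0,0,0]
    - [0,0,0]
    - [0,0,0]
    - [0,0,0]
    - [0,0,0]
  claw: [1,1,1,1,1,1,1,1]

```text
clock: 4.05
position: [0.5434, -0.1435, 0.3203]
ee_rot: [0.001, 0.981, 0.194, 0.001]
contact_force: [-0.9, 0.5, -2.2]
width: 0.0233
gripper_force: 39.7
```

```bash
python3 - <<'E'
from h import *; from rig import manip
plan(manip.get_state(),(.5337,.236,.32),-12.2)
E
```

```text
at [ 0.5434 -0.1435  0.3203] shift [ 3.395e-01 -8.862e-01 -2.000e-04] turn [ 0.0019 -0.004   1.1543] w 0.0233 gf 39.7 F [-0.9  0.5 -2.2] t 4.05
```

Call:
carry_out:
  delta_pos:
    - [0.03,-0.08,0]
    - [0.07,-0.18,0]
    - [0.11,-0.28,0]
    - [0.15,-0.38,0]
    - [0.18,-0.48,0]
    - [0.22,-0.58,0]
    - [0.26,-0.68,0]
    - [0.3,-0.78,0]
    - [0.32,-0.84,0]
    - [0.34,-0.886,0]
    - [0.34,-0.886,0]
    - [0.34,-0.886,0]
  turn:
    - [0,0,0.1]
    - [0,0,0.2]
    - [0,0,0.3]
    - [0,0,0.4]
    - [0,0,0.5]
    - [0,0,0.6]
    - [0,0,0.7]
    - [0,0,0.8]
    - [0,0,0.9]
    - [0,0,0.96]
    - [0,0,0.96]
    - [0,0,0.96]
  claw: [1,1,1,1,1,1,1,1,1,1,1,1]

```text
clock: 5.25
position: [0.5327, 0.2357, 0.3168]
ee_rot: [0.001, 0.998, -0.055, -0.002]
contact_force: [-0.3, -0.9, -1.5]
width: 0.0236
gripper_force: 39.8
```

```bash
python3 - <<'E'
from h import *; from rig import manip
plan(manip.get_state(),(.5337,.236,.27),-12.2)
d=manip.get_image("top");w=cloud(d);print(rect(w,(.534,.236),.16,.178,.19))
d=manip.get_image("side");cv2.imwrite("pics/s2.png",cv2.resize(d["image"][60:300,180:400],None,fx=2.5,fy=2.5)[:,:,::-1])
E
```

```text
at [0.5327 0.2357 0.3168] shift [ 0.0028 -0.0014  0.1169] turn [0.0057 0.0078 0.1967] w 0.0236 gf 39.8 F [-0.3 -0.9 -1.5] t 5.25
(9582, array([533.5, 235.6]), array([161.6, 200.4]), 'long-axis yaw', np.float32(167.8), 'ztop', np.float64(0.185))
```

View pics/s2.png

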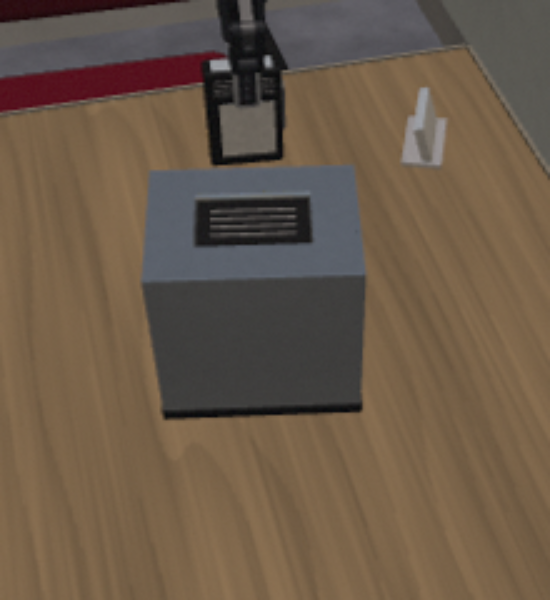

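The side view shows the slim cartridge held upright above the mouth, its foot at about px (245,160) and the flap at (253,220). I'll finish the turn and push in, with the fingertips staying above the lid.

Call:
carry_out:
  delta_pos:
    - [0.003,-0.001,0.0]
    - [0.003,-0.001,0.05]
    - [0.003,-0.001,0.1]
    - [0.003,-0.001,0.15]
    - [0.003,-0.001,0.2]
    - [0.003,-0.001,0.24]
    - [0.003,-0.001,0.28]
    - [0.003,-0.001,0.31]
    - [0.003,-0.001,0.31]
    - [0.003,-0.001,0.31]
    - [0.003,-0.001,0.31]
    - [0.003,-0.001,0.31]
  turn:
    - [0,0,0.195]
    - [0,0,0.195]
    - [0,0,0.195]
    - [0,0,0.195]
    - [0,0,0.195]
    - [0,0,0.195]
    - [0,0,0.195]
    - [0,0,0.195]
    - [0,0,0.195]
    - [0,0,0.195]
    - [0,0,0.195]
    - [0,0,0.195]
  claw: [1,1,1,1,1,1,1,1,1,1,1,1]

```text
clock: 6.55
position: [0.5355, 0.2362, 0.1961]
ee_rot: [-0.0, 0.994, -0.107, 0.001]
contact_force: [-0.1, -0.9, -0.6]
width: 0.0234
gripper_force: 39.8
```

```bash
python3 - <<'E'
from h import *; from rig import manip
plan(manip.get_state(),(.5337,.236,.193),-12.2)
d=manip.get_image("side");cv2.imwrite("pics/s3.png",cv2.resize(d["image"][60:300,180:400],None,fx=2.5,fy=2.5)[:,:,::-1])
E
```

```text
at [0.5355 0.2362 0.1961] shift [-0.0042  0.0015  0.0078] turn [-0.0011 -0.0029 -0.001 ] w 0.0234 gf 39.8 F [-0.1 -0.9 -0.6] t 6.55
```

View pics/s3.png

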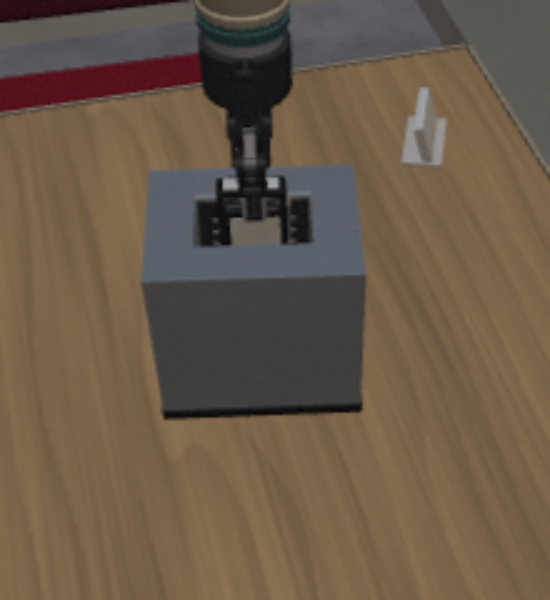

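The side view shows the slim cartridge well inside the mouth at px (255,220), with the flap swung down and the fingers still gripping above the lid. I'll let go and then raise the arm.

Call:
carry_out:
  delta_pos:
    - [0,0,0]
    - [0,0,0]
    - [0,0,0]
    - [0,0,0]
    - [0,0,0]
    - [0,0,0]
    - [0,0,-0.1]
    - [0,0,-0.2]
    - [0,0,-0.3]
    - [0,0,-0.3]
    - [0,0,-0.3]
    - [0,0,-0.3]
  turn:
    - [0,0,0]
    - [0,0,0]
    - [0,0,0]
    - [0,0,0]
    - [0,0,0]
    - [0,0,0]
    - [0,0,0]
    - [0,0,0]
    - [0,0,0]
    - [0,0,0]
    - [0,0,0]
    - [0,0,0]
  claw: [-1,-1,-1,-1,-1,-1,-1,-1,-1,-1,-1,-1]

```text
clock: 7.8
position: [0.5343, 0.236, 0.314]
ee_rot: [0.001, 0.994, -0.107, -0.001]
contact_force: [0.5, -0.3, -0.4]
width: 0.0851
gripper_force: 0.0
```

```bash
python3 - <<'E'
from h import *; from rig import manip
s=manip.get_state();print(s["width"],s["gripper_force"],s["clock"])
d=manip.get_image("side");w=cloud(d);print(rect(w,(.504,-.368),.06,.082,.1))
m=np.hypot(w[...,0]-.534,w[...,1]-.236)<.03;print("flap z",np.percentile(w[m][:,2],[2,20,50,98]))
cv2.imwrite("pics/s4.png",cv2.resize(d["image"][60:300,180:400],None,fx=2.5,fy=2.5)[:,:,::-1])
E
```

```text
0.08509156363565822 0.0 7.8
(1121, array([ 506. , -368.4]), array([46.8, 63.9]), 'long-axis yaw', np.float32(147.2), 'ztop', np.float64(0.0917))
flap z [0.18348623 0.18516309 0.18725926 0.49832613]
```

View pics/s4.png

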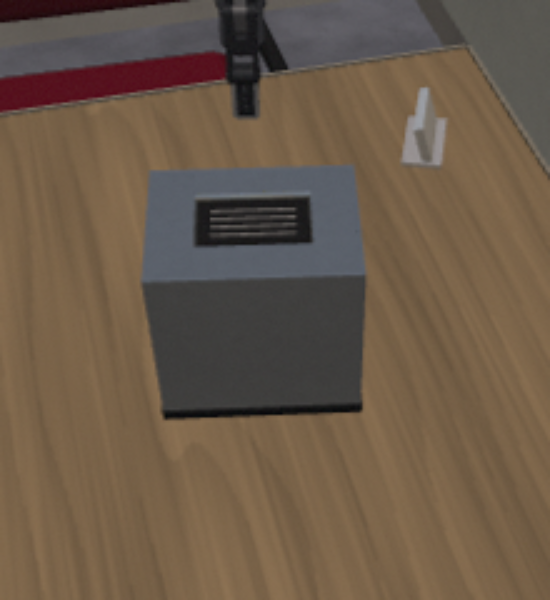

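The side view shows the flap level again at px (253,220) with the gripper empty and clear at (245,100). The wide cartridge hasn't moved.

```bash
python3 -c "
from rig import manip
print(manip.sign_off())"
```

```text
the job is handed in; nothing more can be done
None
```

The slim cartridge was held while it pushed the flap open, then let go into the box; the flap is shut again, the wide cartridge hasn't moved, and the job is handed in (no verdict came back).

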